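# Start the plug shell on its thread and screw it home

## Task

Pick up the twelve-sided plug shell and set it level on the steel screw socket of the grey test block, the rib on its top pointing the same way as the ridge on the block. Pressing lightly, turn it backward (counter-clockwise seen from above) until you feel it drop a step into the thread, then turn it forward (clockwise) until it is screwed fully home, and let go. Never force it, and leave the lens, the gear sender and the bung where they are.

Things in the scene. Friction and masses are not known exactly. Their poses are not given: they have to be found in the camera images.
- shell_center (a point): Centre of the plug shell, on its axis, 22 mm above its mouth. A loose plastic screw cap, 60 to 130 g, mouth down on the bench: twelve-sided barrel 48 mm across flats, 44 mm tall, with a round boss 30 mm wide, 6 mm high on top and a 5 mm high rib from boss to rim. z is up its axis; x points along the rib; flats face x and every 30 degrees from it.
- shell_mouth (a point): Centre of the shell's open mouth (its lower edge), axes as shell_center. Inside, flush with this edge, three lugs (5 mm wide, 3 mm high, reaching in to 15.5 mm from the axis) stand 120 degrees apart, one under the rib. The bore is 41 mm wide and 26 mm deep.
- socket (a point): On the socket's upright axis, 66 mm above the bench, level with three flat lands that carry the lugs when the shell is first set on (shell_mouth is then here). Axes of the test block: x points to the 5 mm high dark ridge on its top. The socket is a steel stud with a tapered nose reaching 8 mm higher and a three-start thread, 38 mm across.
- entry (a point): On the axis, 7.5 mm below socket: where shell_mouth is after the drop. The thread's angle varies and is not measured: with rib and ridge in line, a counter-clockwise turn of 0.3 to 1.2 rad takes the lugs past the lands' ends, where light pressing drops them. Each entry gives 0.3 rad play; further back is a solid wall. Clockwise from the lands is a wall 3.5 mm high.
- home (a point): On the axis, 11.5 mm below socket: where shell_mouth is when fully home. From the entry the thread leads clockwise, level for 0.1 to 0.4 rad, then down 4 mm at 5 mm per rad, then level for the last 0.1 rad, to a solid stop 1.1 to 1.4 rad from the entry. A gripped shell goes down only if lightly pressed; let go, it stays. Turning on against a wall or the stop with a firm grip (20 N or more) can overload it.
- test_block: The fixed test block with its socket; origin on the bench under the socket axis. Painted block 100 x 90 mm, 40 mm high, on two foot bars 130 mm long along x. Contact force between it and the shell must stay below 60 N.
- lens: Cracked amber meter lens lying loose, 68 mm across, 10 mm high; origin under its centre. Leave alone.
- gear_sender: Steel gear sender lying loose along its x, 80 mm long, 32 mm thick; origin on the bench near its collar. Leave alone.
- bung: Small grey rubber bung standing on its wide end, 28 mm across, 22 mm high; origin under its centre. Leave alone.
Things that resemble listed ones, but are neither listed nor needed, are in the scene too. Of the things that look like the part that bears shell_center, take the one that is nearest to the robot's base at the start.

How it is judged:
On the way, in this order (a step that is already met when the one before it is completed fails the run):
1. the shell stands level on the socket's lands (horizontal distance between shell_center and socket below 0.004 m and angle between shell_center's own z axis and vertical below 0.08 rad and z of shell_center in the frame of socket between 0.0203 and 0.0237 m and contact force between plug_shell and test_block above 0.2 N), for 0.2 s.
2. turned backward, the shell has dropped a step into the thread's entries (horizontal distance between shell_center and socket below 0.004 m and angle between shell_center's own z axis and vertical below 0.08 rad and z of shell_center in the frame of socket between 0.0125 and 0.0165 m), for 0.1 s.
At the end, for the whole second after the job is handed in: The shell is level (within 0.08 rad) and centred (within 4 mm) on the socket, screwed down to its stop: shell_center no more than 11.8 mm above the socket point (the stop is at 10.5 mm), at rest and released; lens, gear sender and bung within 15 mm of where they were (horizontal distance between shell_center and socket below 0.004 m and angle between shell_center's own z axis and vertical below 0.08 rad and z of shell_center in the frame of socket below 0.0118 m and linear speed of plug_shell below 0.01 m/s and distance of each of lens, gear_sender, bung from where it was at the start of the episode below 0.015 m); the robot touches nothing.
It fails at once if the shell is forced against the test block (over 60 N) (contact force between plug_shell and test_block above 60 N).
It fails at once if the lens is disturbed (distance of lens from where it was at the start of the episode above 0.015 m).
It fails at once if the gear sender is disturbed (distance of gear_sender from where it was at the start of the episode above 0.015 m).
It fails at once if the bung is disturbed (distance of bung from where it was at the start of the episode above 0.015 m).
It also fails if it takes over 72 s, if anything falls off the work surface, if the arm or the gripper's body presses on something with over 40 N, if the wrist force passes 120 N, or if a joint passes its speed limit or range.

## Robot

A 6-joint arm with a two-finger parallel gripper is mounted at the origin on the work surface. World frame = base frame: x ahead of the robot, y to its left, z up, the work surface at z = 0. Lengths are in m, angles in rad, forces in N, time in s.
With the tool pointing down it reaches from about 0.375 to 0.825 m from the base axis. Payload 5.5 kg.
Tool frame: the origin (TCP) lies midway between the tips of the shut fingers; the grasp point (between the pads) lies 19 mm behind it; z points along the fingers, x is the direction in which the jaws open and shut, and the axes are right-handed (so a half turn about z gives the same grasp; the last joint's range is limited). The gripper opens to 85 mm and grips with 20 to 120 N. Pads are 22 mm wide; open, the fingers measure 114 mm over their backs; the gripper's body (76 mm by 85 mm) begins 54 mm behind the grasp point. The pads swing forward as they close: fully open they stand 13 mm farther back than shut.
Start: joints at [1.134, 0.314, -0.047, 1.21, 0, 1.571], TCP at [0.254, 0.544, 0.231] pointing down, gripper open.
Joint ranges: [-2.67, 2.67], [-0.69, 1.73], [-1.03, 1.25], [-2.08, 2.16], [-1.42, 1.45], [-3.14, 3.14]. Speed limits (rad/s): [2.39, 2.39, 3.01, 3.14, 3.14, 3.14].

## Interface

Orientations are given as [roll, pitch, yaw] about the fixed x, y, z axes, in that order (R = Rz(yaw) Ry(pitch) Rx(roll)).
In Python, from plant import sensors, snapshot, job gives the robot as it stands.
- The arm moves only by the tool send_rows, never from a script. Its arguments are lists of equal length, an entry for each row: "offset": the shift along the tool's x, y, z in cm, a list of three; "roll": the turn about the tool's z in degrees; "gripper": the closure, from 0 (fully open) to 1 (shut). In form: {"offset": [[dx, dy, dz], ...], "roll": [roll, ...], "gripper": [gripper, ...]}. A call has 1 to 12 rows; each row is the pose to reach, as a shift and turn from the pose commanded when the call began, along the tool's axes at that moment; what a row does not reach only later rows make up. A row lasts 1/8 s, in which the tool goes at most 62.5 mm and 10.7 degrees, less where a joint would pass 70% of its speed; a pose out of reach is approached as far as the arm can. A call with a gripper value outside its range is refused whole. The fingers move at their own pace and stop on an object; "force" is the grip in N (left out, the last holds). Time passes only in rows, so rows that repeat a pose let the fingers close. It gives the time, the measured TCP pose, the force and the opening at its end, in the units of the state.
- sensors.read_state(): the state, without advancing time (a new reading comes with each control period).
- snapshot(name): name is "side" or "top"; returns a dict with "img" (420x560x3 uint8, blue, green, red), "depth" (420x560 float32, m along the optical axis (not along the pixel's ray), 0 where there is no reading), "mtx" (3x3 intrinsics, pixels), "pose" (4x4, takes a point from camera to world coordinates). Camera axes: x right, y down, z forward; pixel columns grow to the right and rows downward; lengths in m; the calibration is good to about 2 mm. A picture is of the moment at which its call begins.
- job.close_job(): hands the job in, once; it reports no verdict.
The state is a dict: "time_s": time; "q": joint angles; "joint_vel": joint speeds; "joint_efforts": joint torques, N m; "position": TCP position; "ee_rot": TCP orientation; "wrist_force": force on the tool from outside, world axes, zero at the start; "ft_torque": the same for the moment, N m; "opening": finger opening in m.
Only numpy, scipy, OpenCV 4.12 (cv2) and the standard library are available. Lean on these libraries where they do the work, as an engineer would, in place of code of your own. Each camera call takes 0.05 s, during which the arm holds its last target.

## Working session

There is one attempt and no reset: what is moved stays moved. The work goes in short steps, Python scripts to look and compute and a tool call to move; the robot and the scene stay as the last step left them, time stands still between calls to the robot, and variables do not carry over. Pictures are saved under pics/ and viewed, and the job is handed in when it is done.

Besides the shell and the picture viewer there is one more tool, called after "Request:" as name(argument=value, ...) on one line, values as JSON. send_rows: Moves the arm, as the interface text tells. Its arguments: {"type":"object","properties":{"offset":{"type":"array"},"roll":{"type":"array"},"gripper":{"type":"array"},"force":{"type":"number"}},"required":["offset","roll","gripper"]}

```bash
ls; mkdir -p pics; python3 - <<'E'
from plant import sensors, snapshot
import cv2,numpy as np
s=sensors.read_state()
for k,v in s.items(): print(k,np.round(v,4))
for n in("side","top"):
    d=snapshot(n); np.savez(f"pics/{n}0.npz",**d); cv2.imwrite(f"pics/{n}0.png",d["img"]); print(n,d["mtx"],np.round(d["pose"],4))
E
```

```text
pics
time_s 0.0
q [ 1.134   0.3143 -0.0481  1.2102  0.      1.5708]
joint_vel [0.0006 0.0017 0.     0.001  0.0023 0.0005]
joint_efforts [-1.00000e-03 -5.39593e+01  3.39749e+01  1.94000e-02 -1.00000e-04
 -0.00000e+00]
position [0.2536 0.5431 0.2304]
ee_rot [-3.1416e+00  1.7000e-03  1.1340e+00]
wrist_force [0.656  0.0711 0.8813]
ft_torque [0.0681 0.0218 0.013 ]
opening 0.0855
side [[428.351515     0.         282.86153114]
 [  0.         428.351515   215.68658621]
 [  0.           0.           1.        ]] [[ 0.9231 -0.2413  0.2996  0.3055]
 [-0.3843 -0.5423  0.7472 -0.8655]
 [-0.0178 -0.8048 -0.5932  0.6738]
 [ 0.      0.      0.      1.    ]]
top [[541.00882006   0.         277.43703895]
 [  0.         541.00882006 210.72470583]
 [  0.           0.           1.        ]] [[ 0.0146 -0.9822  0.1872  0.3635]
 [-0.9999 -0.0141  0.0043 -0.0947]
 [-0.0016 -0.1872 -0.9823  1.3366]
 [ 0.      0.      0.      1.    ]]
```

View pics/side0.png

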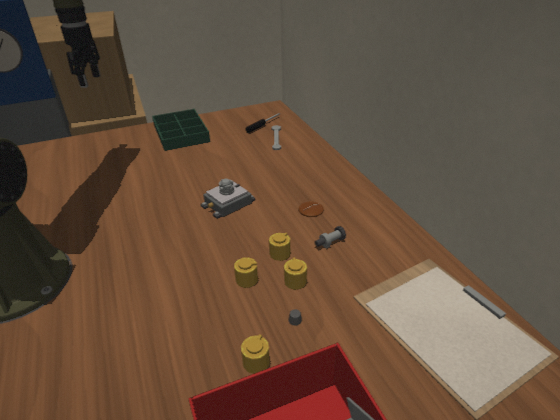

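View pics/top0.png

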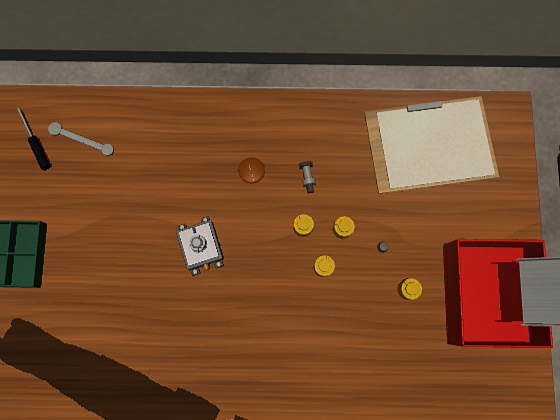

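Both views show four yellow shells, in the top view near (303,225), (344,227), (324,265) and (411,289). The block is near (199,244), the lens (252,170), the sender (307,176) and the bung (383,247). Next I'll measure them.

```bash
cat > h.py <<'E'
import numpy as np,cv2
def load(n): return dict(np.load(f"pics/{n}.npz"))
def cloud(d):
    K,P=d["mtx"],d["pose"]; z=d["depth"]; v,u=np.mgrid[:z.shape[0],:z.shape[1]]
    c=np.stack([(u-K[0,2])/K[0,0]*z,(v-K[1,2])/K[1,1]*z,z],-1)
    w=c@P[:3,:3].T+P[:3,3]; w[z==0]=np.nan; return w
def ray(d,u,v):
    K,P=d["mtx"],d["pose"]; r=P[:3,:3]@np.array([(u-K[0,2])/K[0,0],(v-K[1,2])/K[1,1],1]); return P[:3,3],r
def atz(d,u,v,z):
    o,r=ray(d,u,v); return o+r*(z-o[2])/r[2]
def proj(d,p):
    P=d["pose"]; c=P[:3,:3].T@(np.asarray(p)-P[:3,3]); K=d["mtx"]; return K[0,0]*c[0]/c[2]+K[0,2],K[1,1]*c[1]/c[2]+K[1,2]
def yellow(d):
    h=cv2.cvtColor(d["img"],cv2.COLOR_BGR2HSV); return cv2.inRange(h,(20,140,60),(35,255,255))
E
python3 - <<'E'
from h import *
for n in("top0","side0"):
    d=load(n); w=cloud(d); m=yellow(d); k,l,st,ce=cv2.connectedComponentsWithStats(m)
    for i in range(1,k):
        if st[i,4]<60: continue
        p=w[(l==i)]; p=p[~np.isnan(p[:,0])]; zz=p[:,2]
        print(n,np.round(ce[i],1),st[i,4],"zmax",np.percentile(zz,[50,95,99]).round(4), "xy top", np.round(p[zz>0.038][:,:2].mean(0),4), "rng",np.round([p[zz>.02][:,:2].min(0),p[zz>.02][:,:2].max(0)],3).tolist(), 'base',np.hypot(*p[zz>0.038][:,:2].mean(0)).round(3))
d=load("top0")
a=cv2.resize(d["img"][200:305,280:430],None,fx=5,fy=5,interpolation=cv2.INTER_CUBIC)
cv2.imwrite("pics/t_sh.png",a)
cv2.imwrite("pics/t_bl.png",cv2.resize(d["img"][205:285,165:240],None,fx=7,fy=7,interpolation=cv2.INTER_CUBIC))
d=load("side0")
cv2.imwrite("pics/s_sh.png",cv2.resize(d["img"][225:375,225:345],None,fx=4,fy=4,interpolation=cv2.INTER_CUBIC))
cv2.imwrite("pics/s_bl.png",cv2.resize(d["img"][170:225,195:265],None,fx=8,fy=8,interpolation=cv2.INTER_CUBIC))
E
```

```text
top0 [303.3 224.3] 328 zmax [0.0452 0.0523 0.054 ] xy top [ 0.5778 -0.1521] rng [[0.555, -0.176], [0.604, -0.129]] base 0.597
top0 [343.6 226.4] 334 zmax [0.0453 0.0521 0.0543] xy top [ 0.5743 -0.25  ] rng [[0.551, -0.274], [0.599, -0.226]] base 0.626
top0 [324.  265.6] 341 zmax [0.045  0.0523 0.0543] xy top [ 0.4787 -0.2021] rng [[0.455, -0.227], [0.504, -0.178]] base 0.52
top0 [411.  288.6] 343 zmax [0.0454 0.0525 0.0543] xy top [ 0.4273 -0.4076] rng [[0.405, -0.433], [0.452, -0.384]] base 0.591
side0 [279.4 245.8] 499 zmax [0.0406 0.0513 0.0523] xy top [ 0.5783 -0.1585] rng [[0.555, -0.179], [0.604, -0.127]] base 0.6
side0 [245.7 271.8] 568 zmax [0.0417 0.0511 0.0525] xy top [ 0.4787 -0.2093] rng [[0.457, -0.229], [0.504, -0.181]] base 0.522
side0 [295.1 273.3] 582 zmax [0.0428 0.0515 0.0525] xy top [ 0.5745 -0.2563] rng [[0.552, -0.278], [0.601, -0.227]] base 0.629
side0 [255.1 353.4] 856 zmax [0.0439 0.0514 0.0525] xy top [ 0.4278 -0.4134] rng [[0.405, -0.435], [0.453, -0.384]] base 0.595
```

```bash
cd pics; python3 -c "
import cv2,numpy as np
a=cv2.imread('t_sh.png');b=cv2.imread('s_sh.png');print(a.shape,b.shape)"
```

```text
(525, 750, 3) (600, 480, 3)
```

View pics/t_sh.png

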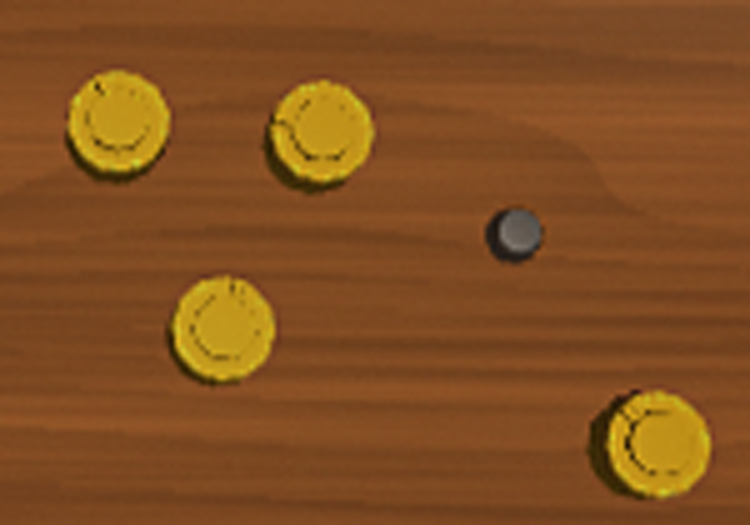

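View pics/s_sh.png

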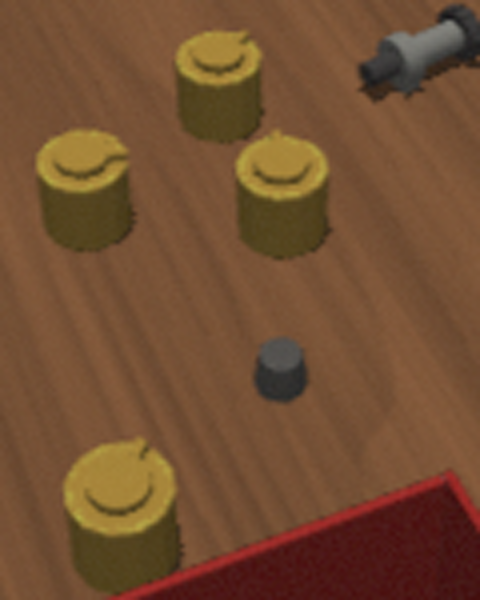

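View pics/t_bl.png

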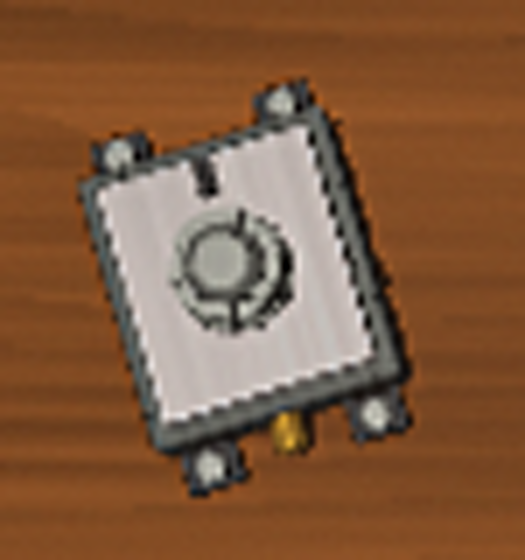

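View pics/s_bl.png

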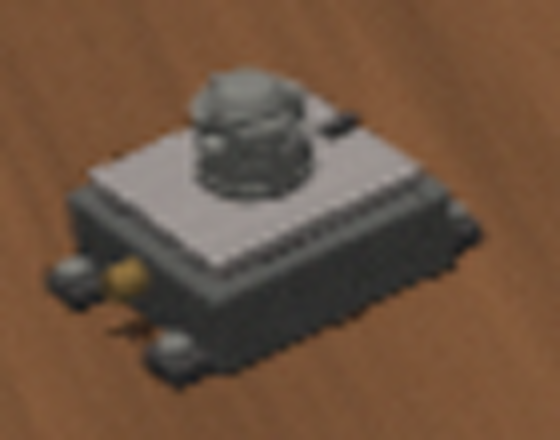

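The shell nearest the base is at top (324,265), side (246,272), 0.52 m away. The other three are 0.59 to 0.63 m away. Its rib points roughly +x (up in the top image). Next are the precise fits.

```bash
cat >> h.py <<'E'
from scipy.optimize import least_squares
def tri(d1,uv1,d2,uv2):
    o1,r1=ray(d1,*uv1);o2,r2=ray(d2,*uv2)
    A=np.stack([r1,-r2],1); s=np.linalg.lstsq(A,o2-o1,rcond=None)[0]
    a=o1+s[0]*r1;b=o2+s[1]*r2; return (a+b)/2,a-b
E
python3 - <<'E'
from h import *
T=load("top0");S=load("side0")
for n,d in(("top",T),("side",S)):
    w=cloud(d); x=np.nan_to_num(w)
    # bench level near shell
    nb=(np.hypot(x[...,0]-.479,x[...,1]+.203)<.08)&(np.hypot(x[...,0]-.479,x[...,1]+.203)>.05)
    print(n,"bench z",np.nanmedian(w[nb][:,2]).round(4),w[nb][:,2].std().round(4))
    near=np.hypot(x[...,0]-.479,x[...,1]+.203)<.035
    p=w[near&(x[...,2]>.041)]
    c,r=cv2.minEnclosingCircle(p[:,:2].astype(np.float32)*1000); print(" shell encl",np.round(c,1),round(r,1),"med z",np.median(p[:,2]).round(4),len(p))
    c=np.array(c)/1000
    ring=p[(np.hypot(*(p[:,:2]-c).T)>.0165)]
    hi=ring[ring[:,2]>np.median(ring[:,2])+.003]
    print(" rib pts",len(hi),"angles",np.degrees(np.arctan2(hi[:,1]-c[1],hi[:,0]-c[0])).round(0)[:20], (hi[:,2]).round(4)[:20])
    # block
    b=np.abs(x[...,0]-.53)<.1; b&=np.abs(x[...,1]-.09)<.1
    top=w[b&(x[...,2]>.037)&(x[...,2]<.0445)]
    R=cv2.minAreaRect(top[:,:2].astype(np.float32)*1000);print(" block",R,len(top),np.median(top[:,2]))
    no=w[b&(x[...,2]>.068)]; print(" nose",len(no),no.mean(0).round(4) if len(no) else '',cv2.minEnclosingCircle(no[:,:2].astype(np.float32)*1000))
    st=w[b&(x[...,2]>.055)]; print(" stud",cv2.minEnclosingCircle(st[:,:2].astype(np.float32)*1000),st[:,2].max())
E
```

```text
top bench z -0.0005 0.0027
 shell encl [ 479.4 -202.2] 24.4 med z 0.0459 293
 rib pts 21 angles [  20.  -17.  -23.  -19.   -7.  -22.  -29.   35.   56.  -54.  -73.  -90.
 -101.  115.  140. -136.  150.  156. -152. -144.] [0.0474 0.0486 0.0477 0.0525 0.0472 0.0481 0.0476 0.0474 0.0471 0.0472
 0.0478 0.049  0.0469 0.0487 0.0489 0.0474 0.0475 0.0486 0.0489 0.047 ]
 block ((527.3994140625, 100.269775390625), (93.84870147705078, 84.76600646972656), 18.853986740112305) 716 0.040040333595852795
 nose 102 [0.5282 0.1005 0.0725] ((527.4969482421875, 100.29377746582031), 18.370359420776367)
 stud ((527.8198852539062, 100.75727081298828), 19.599224090576172) 0.07995259375111607
side bench z 0.0006 0.0012
 shell encl [ 481.5 -203.6] 25.9 med z 0.0458 301
 rib pts 7 angles [-10. -17. -18. -25. -30. -23. -28.] [0.0482 0.0499 0.05   0.0494 0.0512 0.049  0.0476]
 block ((528.24853515625, 100.46903991699219), (87.23519134521484, 81.43192291259766), 19.292329788208008) 356 0.04028160002379516
 nose 55 [0.5272 0.096  0.0725] ((527.3843994140625, 97.56039428710938), 18.820690155029297)
 stud ((528.7097778320312, 98.45048522949219), 20.330415725708008) 0.07695655851955263
```

```bash
cat >> h.py <<'E'
from scipy.optimize import minimize
def prism(r,z0,z1,n,ph=0):
    a=ph+np.arange(n)*2*np.pi/n
    return np.array([[r*np.cos(t),r*np.sin(t),z] for z in(z0,z1) for t in a])
def hullmask(d,pts,shape,up=4):
    q=np.array([proj(d,p) for p in pts],np.float32)
    h=cv2.convexHull(((q+.5)*up).astype(np.int32)); m=np.zeros((shape[0]*up,shape[1]*up),np.uint8); cv2.fillConvexPoly(m,h,1)
    return cv2.resize(m.astype(np.float32),(shape[1],shape[0]),interpolation=cv2.INTER_AREA)
E
python3 - <<'E'
from h import *
T=load("top0");S=load("side0")
R12=.024/np.cos(np.pi/12)
for n,d,c0 in(("top",T,(324,265)),("side",S,(246,272))):
    m=(yellow(d)>0)
    h=cv2.cvtColor(d["img"],cv2.COLOR_BGR2HSV); m=cv2.inRange(h,(18,90,25),(36,255,255)) if n=="top" else cv2.inRange(h,(20,120,25),(36,255,255))
    k,l=cv2.connectedComponents(m); m=(l==l[c0[1],c0[0]]).astype(np.float32)
    m=cv2.morphologyEx(m,cv2.MORPH_CLOSE,np.ones((5,5)))
    def f(x):
        P=np.vstack([prism(R12,0,.044,12,np.pi/12),prism(.015,.044,.05,24)])+[x[0],x[1],0]
        return np.abs(hullmask(d,P,m.shape)-m).sum()
    best=min((minimize(f,[.479+a,-.203+b],method="Nelder-Mead",options=dict(initial_simplex=[[.479+a,-.203+b],[.482+a,-.203+b],[.479+a,-.2+b]],xatol=1e-4)) for a in(-.002,.002) for b in(-.002,.002)),key=lambda r:r.fun)
    print(n,best.x.round(4),best.fun,m.sum())
# overlays
out=[]
for n,d,c in(("top",T,(324,265)),("side",S,(246,268))):
    u=14; x0,y0=c[0]-20,c[1]-20
    im=cv2.resize(d["img"][y0:y0+40,x0:x0+40],None,fx=u/1.4,fy=u/1.4,interpolation=cv2.INTER_CUBIC); u=10
    im2=im.copy()
    for a in(0,-15,-30):
        t=np.radians(a)
        q=[proj(d,[.4795+r*np.cos(t),-.2030+r*np.sin(t),.049]) for r in(.015,.028)]
        q=[tuple(int((v-o+.5)*u) for v,o in zip(p,(x0,y0))) for p in q]
        cv2.line(im2,q[0],q[1],(255,0,0) if a==0 else (0,255,0) if a==-15 else (0,0,255),1)
    out.append(np.hstack([im,im2])[:300])
cv2.imwrite("pics/rib.png",np.vstack(out))
E
```

```text
top [ 0.4793 -0.203 ] 17.875 361.0
side [ 0.4808 -0.2024] 47.0 574.0
```

View pics/rib.png

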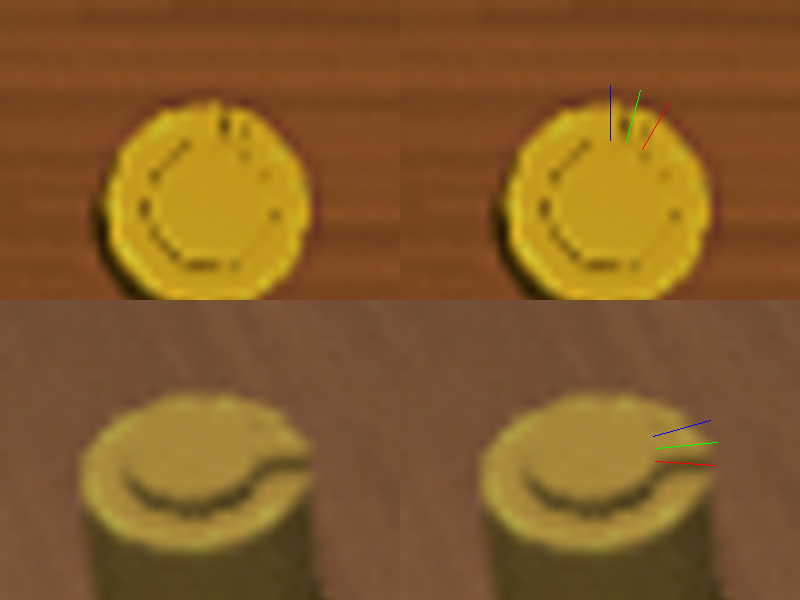

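The rib lies at about -19° and the block ridge at about +19°. The shell centre is about (0.480, -0.203) and the socket about (0.5277, 0.1004). First I'll make a small move to check the roll sign.

Request:
send_rows(offset=[[-5,4.5,0],[-10,9,0]], roll=[-3,-6], gripper=[0,0])

```text
time_s: 0.35
position: [0.2902, 0.4227, 0.2304]
ee_rot: [3.142, 0.001, 1.242]
wrist_force: [1.1, 0.0, -0.2]
opening: 0.0856
```

```bash
cat >> h.py <<'E'
def toTool(dx,dy,yaw): # world dx,dy -> tool x,y (pointing down)
    c,s=np.cos(yaw),np.sin(yaw); return dx*c+dy*s, dx*s-dy*c
E
python3 -c "
from plant import sensors;import numpy as np
s=sensors.read_state()
for k in('time_s','q','position','ee_rot','wrist_force'): print(k,np.round(s[k],4))"
```

```text
time_s 0.35
q [ 9.6940e-01  1.5130e-01 -2.5590e-01  1.1649e+00 -4.0000e-04  1.2981e+00]
position [0.2902 0.4227 0.2304]
ee_rot [3.1415e+00 1.3000e-03 1.2421e+00]
wrist_force [ 1.0894  0.022  -0.229 ]
```

Request:
send_rows(offset=[[-4.8,3.4,1],[-9.5,6.9,2],[-14.3,10.3,3],[-19,13.7,4],[-23.8,17.2,5],[-28.5,20.6,6],[-33.3,24,7],[-38,27.5,8],[-42.8,30.9,9],[-47.5,34.3,10],[-52.3,37.75,11],[-52.3,37.75,11]], roll=[0,0,0,0,0,0,0,0,0,0,0,0], gripper=[0,0,0,0,0,0,0,0,0,0,0,0])

```text
time_s: 1.85
position: [0.4769, -0.1967, 0.1201]
ee_rot: [-3.141, 0.001, 1.234]
wrist_force: [0.5, 0.1, -0.1]
opening: 0.085
```

```bash
cat > look.py <<'E'
import sys; from h import *
from plant import sensors,snapshot
tag=sys.argv[1]
s=sensors.read_state()
for k in('time_s','q','position','ee_rot','wrist_force','ft_torque','opening'): print(k,np.round(s[k],4))
p=s['position']; C=[]
for n in("top","side"):
    d=snapshot(n); np.savez(f"pics/{n}_{tag}.npz",**d)
    u,v=map(int,proj(d,[p[0],p[1],float(sys.argv[2])])); r=35
    u=min(max(u,r),560-r);v=min(max(v,r),420-r)
    print(n,"crop origin",u-r,v-r)
    C.append(cv2.resize(d["img"][v-r:v+r,u-r:u+r],(400,400),interpolation=cv2.INTER_CUBIC))
cv2.imwrite(f"pics/{tag}.png",np.hstack(C))
E
python3 look.py a 0.04
```

```text
time_s 1.85
q [-3.908e-01  2.317e-01 -4.204e-01  9.193e-01 -7.000e-04 -5.370e-02]
position [ 0.4769 -0.1967  0.1201]
ee_rot [-3.1410e+00  6.0000e-04  1.2337e+00]
wrist_force [ 0.5121  0.1462 -0.0821]
ft_torque [-0.0136  0.0137 -0.0096]
opening 0.085
top crop origin 286 231
side crop origin 207 229
```

View pics/a.png

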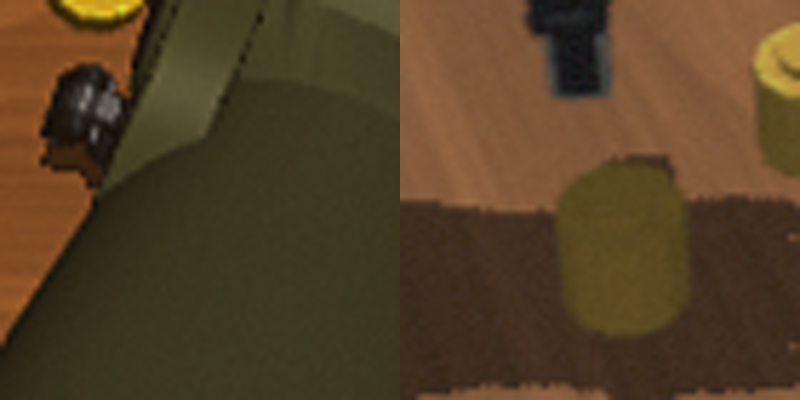

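The side view shows a finger at crop (580,70) directly above the untouched shell at (620,245). The arm hides the top view. I'll let it settle.

Request:
send_rows(offset=[[0,0,3],[0,0,3],[0,0,3]], roll=[0,0,0], gripper=[0,0,0])

```text
time_s: 2.33
position: [0.4767, -0.1925, 0.0921]
ee_rot: [3.141, -0.0, 1.24]
wrist_force: [0.2, -0.4, 0.6]
opening: 0.0851
```

```bash
python3 -c "
from h import *
from plant import sensors
s=sensors.read_state();p=s['position'];print(p,s['ee_rot'],s['wrist_force'])
print(np.round(np.array(toTool(.480-p[0],-.2027-p[1],s['ee_rot'][2]))*100,2),(p[2]-.005)*100)"
```

```text
[ 0.47671994 -0.1924766   0.09208262] [ 3.14145864e+00 -9.45679864e-05  1.24019344e+00] [ 0.19362176 -0.38551499  0.57469829]
[-0.86  0.64] 8.7082616656349
```

Request:
send_rows(offset=[[-0.86,0.64,0],[-0.86,0.64,1.5],[-0.86,0.64,1.5],[-0.86,0.64,1.5]], roll=[0,0,0,0], gripper=[0,0,0,0])

```text
time_s: 2.82
position: [0.4795, -0.2035, 0.0759]
ee_rot: [-3.141, -0.0, 1.239]
wrist_force: [0.3, 0.2, 0.7]
opening: 0.0855
```

```bash
python3 look.py b 0.04
```

```text
time_s 2.825
q [-0.4014  0.285  -0.4632  0.8236  0.     -0.0691]
position [ 0.4795 -0.2035  0.0759]
ee_rot [-3.1406e+00 -1.0000e-04  1.2385e+00]
wrist_force [0.3067 0.1824 0.7023]
ft_torque [-0.0504 -0.027   0.0079]
opening 0.0855
top crop origin 289 230
side crop origin 209 231
```

View pics/b.png

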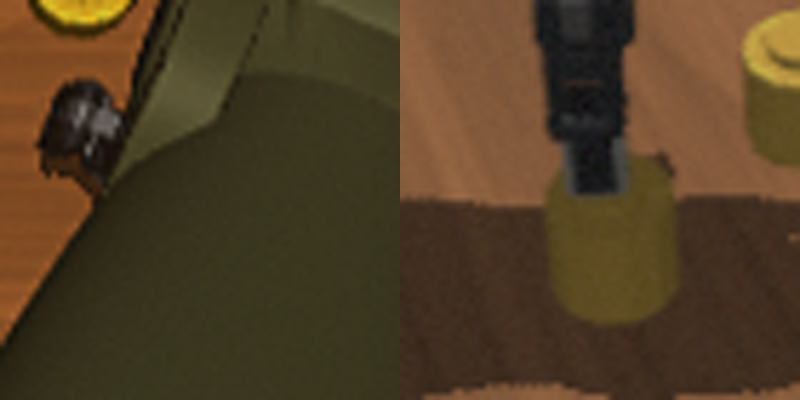

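Request:
send_rows(offset=[[0.05,0.1,2.5],[0.05,0.1,5],[0.05,0.1,7],[0.05,0.1,7],[0.05,0.1,7],[0.05,0.1,7],[0.05,0.1,7],[0.05,0.1,7],[0.05,0.1,7],[0.05,0.1,7]], roll=[0,0,0,0,0,0,0,0,0,0], gripper=[0,0,0,0,0.3,0.6,1,1,1,1], force=25)

```text
time_s: 4.18
position: [0.482, -0.2039, 0.0075]
ee_rot: [3.139, 0.0, 1.239]
wrist_force: [-0.8, 0.2, 5.6]
opening: 0.0479
```

```bash
python3 look.py c 0.04
```

```text
time_s 4.175
q [-4.002e-01  3.709e-01 -5.297e-01  6.681e-01  1.000e-04 -6.810e-02]
position [ 0.482  -0.2039  0.0075]
ee_rot [3.1395e+00 1.0000e-04 1.2387e+00]
wrist_force [-0.8496  0.1596  5.6177]
ft_torque [ 0.0917  0.1654 -0.0138]
opening 0.0479
top crop origin 289 229
side crop origin 210 231
```

View pics/c.png

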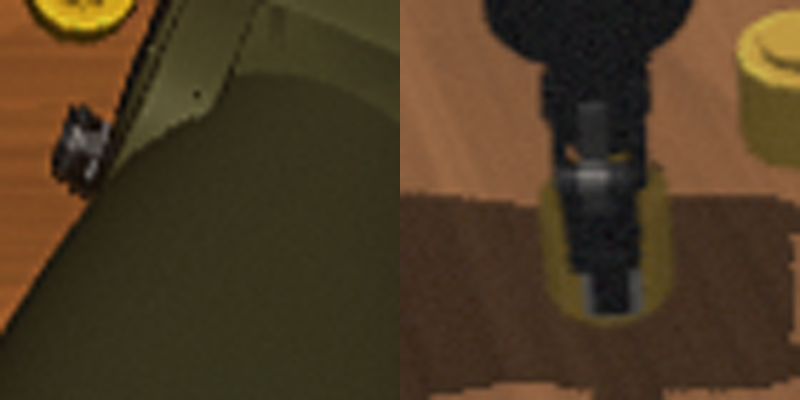

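Opening reads 47.9 mm, so the pads are on flats. Lifting.

Request:
send_rows(offset=[[0,0,-1],[0,0,-4],[0,0,-8],[0,0,-12],[0,0,-12]], roll=[0,0,0,0,0], gripper=[1,1,1,1,1])

```text
time_s: 4.9
position: [0.4834, -0.2045, 0.1301]
ee_rot: [3.135, 0.0, 1.239]
wrist_force: [1.1, -0.7, -1.4]
opening: 0.0478
```

```bash
python3 look.py d 0.12
```

```text
time_s 4.9
q [-0.4002  0.2329 -0.3939  0.9375 -0.     -0.0681]
position [ 0.4834 -0.2045  0.1301]
ee_rot [3.1351e+00 5.0000e-04 1.2387e+00]
wrist_force [ 1.0524 -0.7087 -1.4314]
ft_torque [-0.0265 -0.0095 -0.0175]
opening 0.0478
top crop origin 292 225
side crop origin 208 202
```

View pics/d.png

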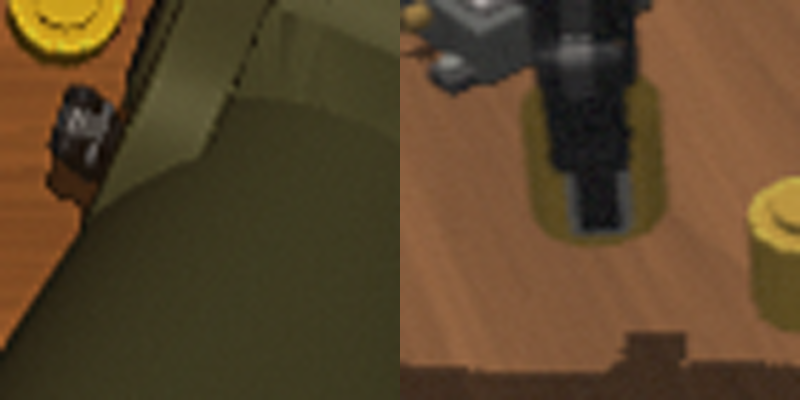

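The shell is held level: its lower edge is at side crop (600,240) and it is clear of the bench. Moving above the socket.

Request:
send_rows(offset=[[4,-0.8,0],[8,-1.5,0],[12,-2.3,0],[16,-3.1,0],[20,-3.8,0],[24,-4.6,0],[28,-5.3,0],[30.25,-5.75,0],[30.25,-5.75,0],[30.25,-5.75,0]], roll=[-5,-10,-15,-20,-25,-30,-35,-38,-38,-38], gripper=[1,1,1,1,1,1,1,1,1,1])

```text
time_s: 6.25
position: [0.5242, 0.1006, 0.1252]
ee_rot: [-3.139, 0.0, 1.901]
wrist_force: [0.1, -0.8, -1.1]
opening: 0.0475
```

```bash
python3 look.py e 0.1
```

```text
time_s 6.25
q [ 1.899e-01  2.601e-01 -3.704e-01  9.428e-01 -4.000e-04 -1.406e-01]
position [0.5242 0.1006 0.1252]
ee_rot [-3.1391e+00  1.0000e-04  1.9013e+00]
wrist_force [ 0.08   -0.759  -1.0574]
ft_torque [-0.0377 -0.0369  0.0123]
opening 0.0475
top crop origin 159 206
side crop origin 187 137
```

View pics/e.png

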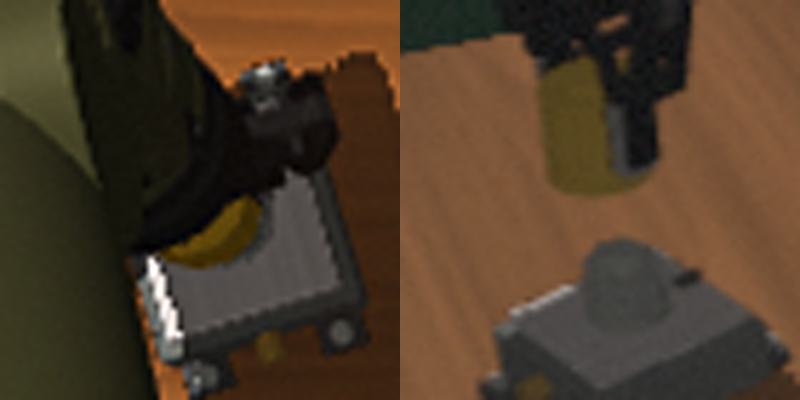

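```bash
cat > ov.py <<'E'
import sys; from h import *
# ov.py tag shellx shelly mouthz sockx socky yawdeg
tag=sys.argv[1]; X,Y,Z,SX,SY,W=map(float,sys.argv[2:8]); C=[]
R12=.024/np.cos(np.pi/12)
for n in("top","side"):
    d=load(f"{n}_{tag}"); u,v=map(int,proj(d,[SX,SY,.09])); r=35; k=400/70.
    im=cv2.resize(d["img"][v-r:v+r,u-r:u+r],(400,400),interpolation=cv2.INTER_CUBIC); im=cv2.convertScaleAbs(im,alpha=1.6,beta=20)
    def dr(pts,col,closed=True):
        q=np.array([proj(d,p) for p in pts]); q=((q-[u-r,v-r]+.5)*k).astype(np.int32); cv2.polylines(im,[q.reshape(-1,1,2)],closed,col,1,cv2.LINE_AA)
    w=np.radians(W); M=np.array([[np.cos(w),-np.sin(w)],[np.sin(w),np.cos(w)]])
    if Z>0:
        P=prism(R12,Z,Z+.044,12,np.pi/12+w)+[X,Y,0]; dr(P[:12],(0,0,255)); dr(P[12:],(0,0,255))
    P=prism(.019,.04,.066,24)+[SX,SY,0]; dr(P[:24],(255,0,0)); dr(P[24:],(255,0,0))
    b=np.array([[.05,.045],[-.05,.045],[-.05,-.045],[.05,-.045]])@M.T+[SX,SY]; dr([[*p,.04] for p in b],(0,255,0)); 
    C.append(im)
cv2.imwrite(f"pics/ov_{tag}.png",np.hstack(C))
E
python3 ov.py e .5242 .1006 .1177 .5277 .1004 19
```

```text
(no output)
```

View pics/ov_e.png

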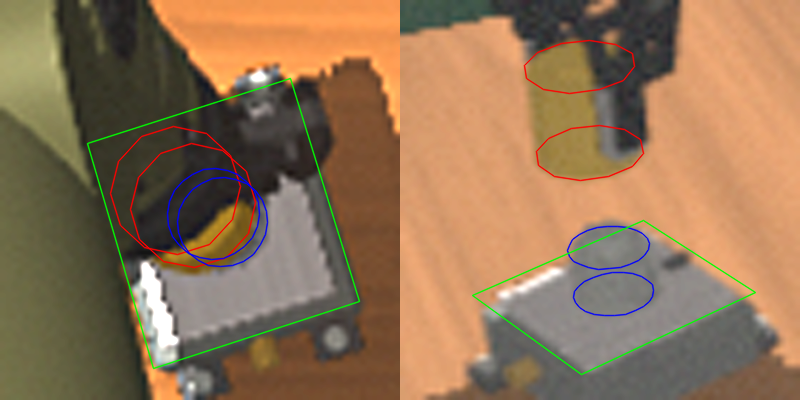

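```bash
cat > fit.py <<'E'
import sys; from h import *
def masks(d,n,c,r=30):
    h=cv2.cvtColor(d["img"],cv2.COLOR_BGR2HSV); H,S,V=[h[...,i].astype(int) for i in range(3)]
    y=(H>=20)&(H<=34)&(S>150)&(V>50)
    roi=np.zeros(y.shape,bool); u,v=map(int,c); roi[v-r:v+r,u-r:u+r]=1
    k,l,st,_=cv2.connectedComponentsWithStats((y&roi).astype(np.uint8)); i=1+st[1:,4].argmax(); y=l==i
    wood=(H<20)&(V>60)&(S>60); blk=(S<60)&(V>70)
    return y,(wood|blk)&roi&~cv2.dilate(y.astype(np.uint8),np.ones((2,2))).astype(bool)
if __name__=="__main__":
    tag=sys.argv[1]; X,Y,Z=map(float,sys.argv[2:5]); R12=.024/np.cos(np.pi/12)
    D={n:load(f"{n}_{tag}") for n in("top","side")}; Ms={n:masks(d,n,proj(d,[X,Y,Z+.02])) for n,d in D.items()}
    def f(x,only=None):
        c=0
        for n,d in D.items():
            if only and n!=only: continue
            y,b=Ms[n]; P=np.vstack([prism(R12,0,.044,12,np.pi/12+.33)])+[x[0],x[1],x[2]]
            m=hullmask(d,P,y.shape); c+=((1-m)*y).sum()+(m*b).sum()
        return c
    print({n:(int(a.sum()),int(b.sum())) for n,(a,b) in Ms.items()})
    x0=np.array([X,Y,Z]); best=None
    for s in range(6):
        st=x0+np.random.default_rng(s).normal(0,.002,3); sim=np.vstack([st,st+np.eye(3)*.004])
        r=minimize(f,st,method="Nelder-Mead",options=dict(initial_simplex=sim,xatol=5e-5,fatol=.05))
        print(r.x.round(4),round(r.fun,1))
E
python3 fit.py e .5242 .1006 .1177
```

```text
{'top': (106, 869), 'side': (232, 2217)}
[0.5229 0.0949 0.1211] 31.0
[0.5238 0.0959 0.1204] 30.9
[0.5238 0.0954 0.1209] 30.8
[0.5231 0.0959 0.1199] 31.2
[0.5237 0.0952 0.121 ] 30.8
[0.5235 0.0941 0.122 ] 29.8
```

```bash
python3 - <<'E'
from h import *
from fit import masks
R12=.024/np.cos(np.pi/12); C=[]
for n in("top","side"):
    d=load(n+"_e"); y,b=masks(d,n,proj(d,[.5242,.1006,.138])); u,v=map(int,proj(d,[.5242,.1006,.12])); r=25
    im=d["img"].copy(); im=cv2.convertScaleAbs(im,alpha=1.6,beta=20); A=im.copy(); A[y]=(0,255,255); A[b]=(255,200,200); A[~(y|b)]=A[~(y|b)]//2
    im=np.hstack([im[v-r:v+r,u-r:u+r],A[v-r:v+r,u-r:u+r]]); k=8; im=cv2.resize(im,None,fx=k,fy=k,interpolation=cv2.INTER_NEAREST)
    for X,col in(((.5242,.1006,.1177),(0,0,255)),((.5236,.0952,.121),(255,0,0)),((.5242,.0980,.1177),(0,160,0))):
        P=prism(R12,0,.044,12,np.pi/12+.33)+np.array(X); q=np.array([proj(d,p) for p in P]); q=((q-[u-r,v-r]+.5)*k).astype(np.int32)
        h=cv2.convexHull(q)
        for o in(0,400): cv2.polylines(im,[h+np.array([o,0],np.int32)],True,col,1)
    C.append(im[:400])
    def f(x):
        P=prism(R12,0,.044,12,np.pi/12+.33)+np.array(x); m=hullmask(d,P,y.shape); return ((1-m)*y).sum()+(m*b).sum()
    for z in(.1165,.1185,.1205):
        r_=min(((f([X,Y,z]),X,Y) for X in np.arange(.518,.5301,.001) for Y in np.arange(.092,.1061,.001))); print(n,z,np.round(r_,4))
cv2.imwrite("pics/m1.png",C[0]);cv2.imwrite("pics/m2.png",C[1])
E
```

```text
top 0.1165 [0.8125 0.521  0.099 ]
top 0.1185 [0.875 0.521 0.099]
top 0.1205 [0.8125 0.52   0.098 ]
side 0.1165 [15.0625  0.526   0.102 ]
side 0.1185 [15.75   0.525  0.099]
side 0.1205 [16.     0.525  0.098]
```

View pics/m1.png

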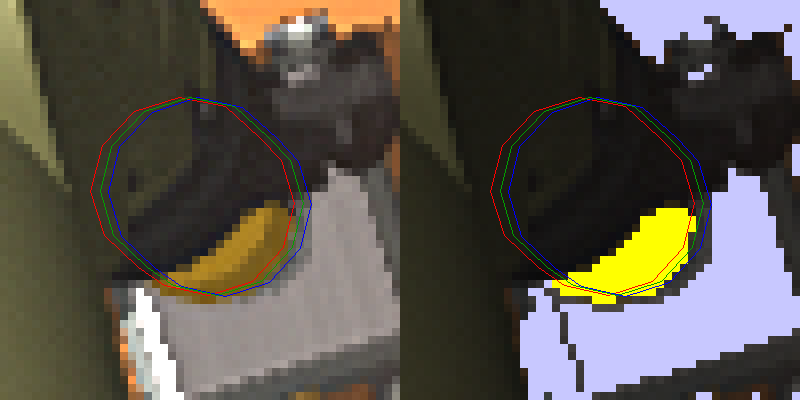

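View pics/m2.png

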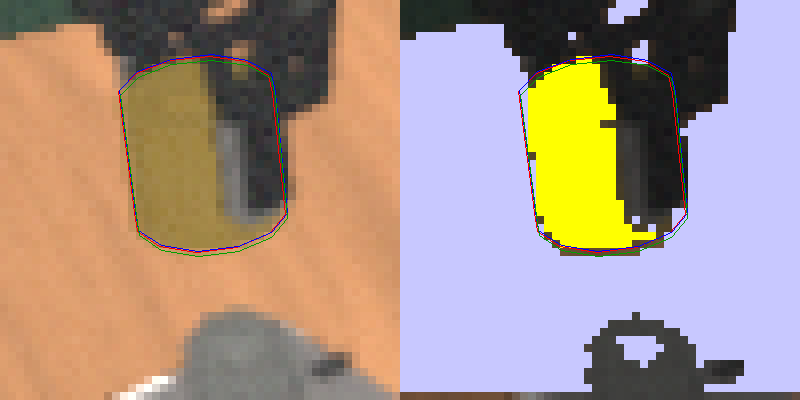

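The top and side fits agree with the TCP to about 2 mm. The shell needs about +3.8 mm in x. I'll correct that, descend to just above the nose, and look again.

Request:
send_rows(offset=[[-0.15,0.35,0],[-0.15,0.35,2],[-0.15,0.35,3.6],[-0.15,0.35,3.6],[-0.15,0.35,3.6]], roll=[0,0,0,0,0], gripper=[1,1,1,1,1])

```text
time_s: 6.98
position: [0.5293, 0.1009, 0.0906]
ee_rot: [3.141, 0.0, 1.902]
wrist_force: [0.4, 0.4, -0.8]
opening: 0.0476
```

```bash
python3 look.py f 0.09; python3 ov.py f .528 .1004 .0817 .5277 .1004 19
```

```text
time_s 6.975
q [ 0.1884  0.2991 -0.4051  0.8665 -0.     -0.1426]
position [0.5293 0.1009 0.0906]
ee_rot [3.1414e+00 1.0000e-04 1.9017e+00]
wrist_force [ 0.4049  0.4369 -0.8001]
ft_torque [ 0.0635  0.0256 -0.0029]
opening 0.0476
top crop origin 160 204
side crop origin 189 139
```

View pics/ov_f.png

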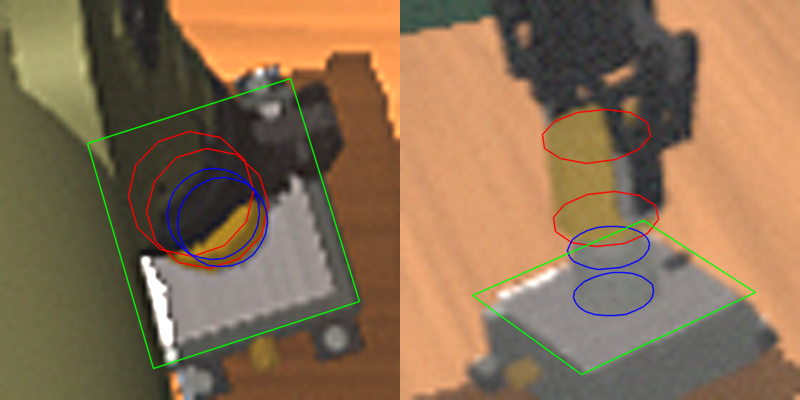

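Request:
send_rows(offset=[[0,-0.1,0.4],[0,-0.1,0.9],[0,-0.1,1.1],[0,-0.1,1.1]], roll=[0,0,0,0], gripper=[1,1,1,1])

```text
time_s: 7.58
position: [0.5279, 0.1006, 0.079]
ee_rot: [-3.141, -0.0, 1.902]
wrist_force: [0.9, -1.7, -0.7]
opening: 0.0478
```

```bash
cat > st.py <<'E'
from plant import sensors;import numpy as np
s=sensors.read_state()
for k in('time_s','position','ee_rot','wrist_force','ft_torque','opening'): print(k,np.round(s[k],4))
E
python3 st.py
```

```text
time_s 7.575
position [0.5279 0.1006 0.079 ]
ee_rot [-3.1411e+00 -1.0000e-04  1.9020e+00]
wrist_force [ 0.8999 -1.7113 -0.7451]
ft_torque [-0.0191  0.0336  0.0062]
opening 0.0478
```

Request:
send_rows(offset=[[0,0,0.15],[0,0,0.3],[0,0,0.3]], roll=[0,0,0], gripper=[1,1,1])

```text
time_s: 7.95
position: [0.5283, 0.1007, 0.0763]
ee_rot: [3.141, 0.0, 1.902]
wrist_force: [0.6, 0.1, -1.6]
opening: 0.0477
```

Request:
send_rows(offset=[[0,0,0.1],[0,0,0.2],[0,0,0.2]], roll=[0,0,0], gripper=[1,1,1])

```text
time_s: 8.32
position: [0.5284, 0.1007, 0.0743]
ee_rot: [3.141, 0.0, 1.902]
wrist_force: [1.9, -0.5, -0.8]
opening: 0.0473
```

Request:
send_rows(offset=[[0,0,0.1],[0,0,0.1],[0,0,0.1]], roll=[0,0,0], gripper=[1,1,1])

```text
time_s: 8.7
position: [0.5284, 0.1007, 0.0734]
ee_rot: [3.141, 0.0, 1.902]
wrist_force: [1.9, 0.5, -0.9]
opening: 0.0479
```

```bash
python3 st.py
```

```text
time_s 8.7
position [0.5284 0.1007 0.0734]
ee_rot [3.141e+00 1.000e-04 1.902e+00]
wrist_force [ 1.9399  0.5167 -0.9415]
ft_torque [ 0.0962 -0.407   0.0036]
opening 0.0479
```

Request:
send_rows(offset=[[0,0,0.1],[0,0,0.1],[0,0,0.1]], roll=[0,0,0], gripper=[1,1,1])

```text
time_s: 9.07
position: [0.5285, 0.1007, 0.0733]
ee_rot: [3.141, 0.0, 1.902]
wrist_force: [-1.6, -0.5, 8.2]
opening: 0.0476
```

```bash
python3 st.py
```

```text
time_s 9.075
position [0.5285 0.1007 0.0733]
ee_rot [3.1406e+00 1.0000e-04 1.9020e+00]
wrist_force [-1.6314 -0.4779  8.2199]
ft_torque [0.0302 0.2277 0.0177]
opening 0.0476
```

There is firm light contact at mouth height 65.8 mm, which matches the lands. I'll hold briefly, look, then start turning backward.

Request:
send_rows(offset=[[0,0,0],[0,0,0]], roll=[0,0], gripper=[1,1])

```text
time_s: 9.32
position: [0.5285, 0.1007, 0.0733]
ee_rot: [3.141, 0.0, 1.902]
wrist_force: [-1.2, 0.1, 8.0]
opening: 0.0474
```

```bash
python3 look.py g 0.09; python3 ov.py g .5280 .1004 .066 .5277 .1004 19
```

```text
time_s 9.325
q [ 1.883e-01  3.150e-01 -4.280e-01  8.268e-01  1.000e-04 -1.428e-01]
position [0.5285 0.1007 0.0733]
ee_rot [3.1406e+00 1.0000e-04 1.9020e+00]
wrist_force [-1.2181  0.0804  8.033 ]
ft_torque [ 0.0092  0.1842 -0.0153]
opening 0.0474
top crop origin 160 205
side crop origin 189 139
```

View pics/ov_g.png

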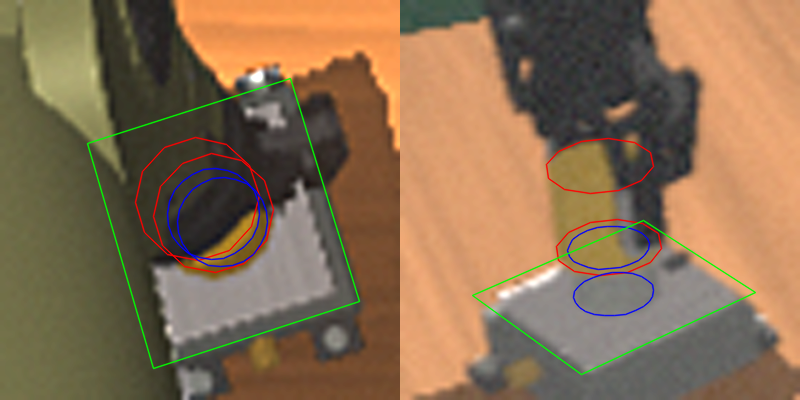

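The shell sits over the stud in both views. Turning backward in 5° steps with the grip at 20 N.

Request:
send_rows(offset=[[0,0,0],[0,0,0],[0,0,0]], roll=[-3,-6,-6], gripper=[1,1,1], force=20)

```text
time_s: 9.8
position: [0.5288, 0.1007, 0.0733]
ee_rot: [3.14, 0.0, 2.007]
wrist_force: [-0.7, -0.2, 6.7]
opening: 0.0477
```

```bash
python3 st.py
```

```text
time_s 9.8
position [0.5288 0.1007 0.0733]
ee_rot [3.1401e+00 4.0000e-04 2.0070e+00]
wrist_force [-0.6772 -0.2009  6.6548]
ft_torque [-0.0077  0.0069 -0.0043]
opening 0.0477
```

Request:
send_rows(offset=[[0,0,0],[0,0,0],[0,0,0]], roll=[-3,-6,-6], gripper=[1,1,1])

```text
time_s: 10.18
position: [0.5289, 0.1008, 0.0733]
ee_rot: [3.14, 0.001, 2.112]
wrist_force: [1.1, 0.2, 6.4]
opening: 0.0479
```

Request:
send_rows(offset=[[0,0,0],[0,0,0],[0,0,0]], roll=[-3,-6,-6], gripper=[1,1,1])

```text
time_s: 10.55
position: [0.5289, 0.1008, 0.0733]
ee_rot: [3.14, 0.001, 2.216]
wrist_force: [-0.1, -0.0, 6.5]
opening: 0.0476
```

```bash
python3 st.py
```

```text
time_s 10.55
position [0.5289 0.1008 0.0733]
ee_rot [3.1401e+00 8.0000e-04 2.2165e+00]
wrist_force [-0.0863 -0.0225  6.4934]
ft_torque [ 0.0475 -0.0668 -0.0156]
opening 0.0476
```

Request:
send_rows(offset=[[0,0,0],[0,0,0],[0,0,0]], roll=[-3,-6,-6], gripper=[1,1,1])

```text
time_s: 10.92
position: [0.5289, 0.1009, 0.0733]
ee_rot: [3.14, 0.001, 2.321]
wrist_force: [0.6, 0.6, 7.3]
opening: 0.0481
```

Request:
send_rows(offset=[[0,0,0],[0,0,0],[0,0,0]], roll=[-3,-6,-6], gripper=[1,1,1])

```text
time_s: 11.3
position: [0.5289, 0.101, 0.0733]
ee_rot: [3.14, 0.001, 2.426]
wrist_force: [0.4, 1.6, 7.2]
opening: 0.0477
```

Request:
send_rows(offset=[[0,0,0],[0,0,0],[0,0,0]], roll=[-3,-6,-6], gripper=[1,1,1])

```text
time_s: 11.68
position: [0.5289, 0.101, 0.0733]
ee_rot: [3.14, 0.001, 2.531]
wrist_force: [0.5, 0.5, 7.1]
opening: 0.0476
```

```bash
python3 st.py
```

```text
time_s 11.675
position [0.5289 0.101  0.0733]
ee_rot [3.1399e+00 9.0000e-04 2.5308e+00]
wrist_force [0.4978 0.4763 7.1273]
ft_torque [ 0.2662 -0.0985  0.0009]
opening 0.0476
```

Request:
send_rows(offset=[[0,0,0],[0,0,0],[0,0,0]], roll=[-3,-6,-6], gripper=[1,1,1])

```text
time_s: 12.05
position: [0.5289, 0.101, 0.0733]
ee_rot: [3.14, 0.001, 2.635]
wrist_force: [0.4, 0.4, 7.4]
opening: 0.0476
```

```bash
python3 st.py
```

```text
time_s 12.05
position [0.5289 0.101  0.0733]
ee_rot [3.1401e+00 1.1000e-03 2.6355e+00]
wrist_force [0.3909 0.4035 7.4017]
ft_torque [ 0.1402 -0.075   0.0372]
opening 0.0476
```

Request:
send_rows(offset=[[0,0,0],[0,0,0],[0,0,0]], roll=[-3,-6,-6], gripper=[1,1,1])

```text
time_s: 12.42
position: [0.529, 0.1012, 0.0733]
ee_rot: [3.14, 0.001, 2.74]
wrist_force: [1.0, 0.8, 6.4]
opening: 0.0474
```

```bash
python3 st.py
```

```text
time_s 12.425
position [0.529  0.1012 0.0733]
ee_rot [3.1398e+00 1.3000e-03 2.7403e+00]
wrist_force [0.9925 0.8016 6.3841]
ft_torque [ 0.3432 -0.2082 -0.0433]
opening 0.0474
```

Request:
send_rows(offset=[[0,0,0],[0,0,0],[0,0,0]], roll=[-3,-6,-6], gripper=[1,1,1])

```text
time_s: 12.8
position: [0.529, 0.1014, 0.0732]
ee_rot: [3.139, 0.001, 2.844]
wrist_force: [0.5, 2.5, 5.6]
opening: 0.0476
```

```bash
python3 st.py
```

```text
time_s 12.8
position [0.529  0.1014 0.0732]
ee_rot [3.1394e+00 1.2000e-03 2.8442e+00]
wrist_force [0.511  2.5479 5.5602]
ft_torque [ 0.6423 -0.3323 -0.0459]
opening 0.0476
```

Request:
send_rows(offset=[[0,0,0.05],[0,0,0.05],[0,0,0.05]], roll=[-2.5,-5,-5], gripper=[1,1,1])

```text
time_s: 13.18
position: [0.5292, 0.1017, 0.0728]
ee_rot: [3.139, 0.002, 2.931]
wrist_force: [1.2, 3.4, 6.1]
opening: 0.0475
```

```bash
python3 st.py
```

```text
time_s 13.175
position [0.5292 0.1017 0.0728]
ee_rot [3.1389e+00 1.6000e-03 2.9313e+00]
wrist_force [1.1712 3.39   6.0664]
ft_torque [ 0.7869 -0.2869 -0.0263]
opening 0.0475
```

Request:
send_rows(offset=[[0,0,0],[0,0,0],[0,0,0]], roll=[-2.5,-5,-5], gripper=[1,1,1])

```text
time_s: 13.55
position: [0.5282, 0.1014, 0.0718]
ee_rot: [3.14, -0.0, 3.018]
wrist_force: [1.5, 4.0, 2.0]
opening: 0.0476
```

```bash
python3 look.py h 0.09; python3 ov.py h .5280 .1004 .066 .5277 .1004 19
```

```text
time_s 13.55
q [ 0.1887  0.3167 -0.4293  0.8244  0.0016 -1.2587]
position [0.5282 0.1014 0.0718]
ee_rot [ 3.1400e+00 -1.0000e-04  3.0183e+00]
wrist_force [1.4734 3.9805 1.9964]
ft_torque [ 0.9322 -0.2756  0.0275]
opening 0.0476
top crop origin 159 205
side crop origin 189 139
```

View pics/ov_h.png

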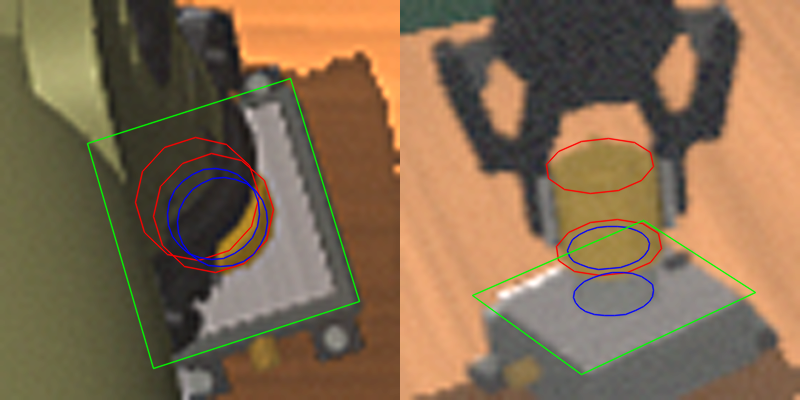

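The shell dropped about 1 mm and the pressing force fell to 2 N, so the lugs have passed the lands' ends. I'll follow it down and ease the side force.

Request:
send_rows(offset=[[0,0.05,0.1],[0,0.05,0.2],[0,0.05,0.2]], roll=[-1,-1,-1], gripper=[1,1,1])

```text
time_s: 14.02
position: [0.5282, 0.1014, 0.0697]
ee_rot: [3.141, -0.0, 3.036]
wrist_force: [1.1, 4.8, -0.5]
opening: 0.0474
```

```bash
python3 st.py
```

```text
time_s 14.025
position [0.5282 0.1014 0.0697]
ee_rot [ 3.1410e+00 -1.0000e-04  3.0363e+00]
wrist_force [ 1.0597  4.7694 -0.4541]
ft_torque [ 1.1723 -0.4604 -0.0234]
opening 0.0474
```

Request:
send_rows(offset=[[0,0.08,0.1],[0,0.08,0.2],[0,0.08,0.2]], roll=[0,0,0], gripper=[1,1,1])

```text
time_s: 14.4
position: [0.5282, 0.1016, 0.0675]
ee_rot: [-3.141, -0.0, 3.036]
wrist_force: [2.6, 1.7, -1.0]
opening: 0.0474
```

```bash
python3 st.py
```

```text
time_s 14.4
position [0.5282 0.1016 0.0675]
ee_rot [-3.1409e+00 -2.0000e-04  3.0362e+00]
wrist_force [ 2.6145  1.6996 -1.0401]
ft_torque [ 0.534  -0.446  -0.0175]
opening 0.0474
```

Good: the side force has eased. Continuing down; I expect the entry floor at TCP z of about 0.0658.

Request:
send_rows(offset=[[0,0.03,0.1],[0,0.03,0.2],[0,0.03,0.2]], roll=[0,0,0], gripper=[1,1,1])

```text
time_s: 14.78
position: [0.528, 0.1019, 0.0659]
ee_rot: [-3.141, -0.0, 3.036]
wrist_force: [-0.3, 0.1, 3.2]
opening: 0.0474
```

Request:
send_rows(offset=[[0,0,0.1],[0,0,0.1]], roll=[0,0], gripper=[1,1])

```text
time_s: 15.02
position: [0.528, 0.1019, 0.0657]
ee_rot: [-3.141, -0.0, 3.036]
wrist_force: [-2.4, -0.8, 11.0]
opening: 0.0478
```

```bash
python3 st.py
```

```text
time_s 15.025
position [0.528  0.1019 0.0657]
ee_rot [-3.1410e+00 -1.0000e-04  3.0362e+00]
wrist_force [-2.3974 -0.791  11.0185]
ft_torque [-0.074   0.6696  0.0112]
opening 0.0478
```

The shell has dropped 7.6 mm into the entries. Now turning forward with light pressing.

Request:
send_rows(offset=[[0,0,-0.03],[0,0,-0.03],[0,0,-0.03]], roll=[3,6,6], gripper=[1,1,1])

```text
time_s: 15.4
position: [0.5287, 0.1019, 0.0658]
ee_rot: [-3.141, 0.001, 2.931]
wrist_force: [-0.0, 0.2, 7.3]
opening: 0.0477
```

Request:
send_rows(offset=[[0,0,0],[0,0,0],[0,0,0]], roll=[3,6,6], gripper=[1,1,1])

```text
time_s: 15.78
position: [0.5288, 0.1019, 0.0658]
ee_rot: [-3.141, 0.001, 2.826]
wrist_force: [0.2, -0.3, 5.3]
opening: 0.0474
```

```bash
python3 st.py
```

```text
time_s 15.775
position [0.5288 0.1019 0.0658]
ee_rot [-3.1413e+00  1.3000e-03  2.8263e+00]
wrist_force [ 0.1629 -0.3079  5.2923]
ft_torque [-0.0252  0.0412 -0.0617]
opening 0.0474
```

Request:
send_rows(offset=[[0,0,0],[0,0,0],[0,0,0]], roll=[3,6,6], gripper=[1,1,1])

```text
time_s: 16.15
position: [0.5286, 0.1019, 0.0656]
ee_rot: [-3.141, 0.001, 2.722]
wrist_force: [0.4, -0.6, 5.5]
opening: 0.0477
```

```bash
python3 st.py
```

```text
time_s 16.15
position [0.5286 0.1019 0.0656]
ee_rot [-3.1413e+00  1.0000e-03  2.7216e+00]
wrist_force [ 0.4407 -0.5551  5.5009]
ft_torque [-0.0044  0.0722 -0.0159]
opening 0.0477
```

Request:
send_rows(offset=[[0,0,0.02],[0,0,0.04],[0,0,0.04]], roll=[3,6,6], gripper=[1,1,1])

```text
time_s: 16.52
position: [0.5285, 0.1019, 0.0652]
ee_rot: [-3.141, 0.001, 2.617]
wrist_force: [-0.4, -1.2, 6.7]
opening: 0.0477
```

```bash
python3 st.py
```

```text
time_s 16.525
position [0.5285 0.1019 0.0652]
ee_rot [-3.1413e+00  9.0000e-04  2.6169e+00]
wrist_force [-0.3696 -1.2175  6.6737]
ft_torque [ 0.105   0.1202 -0.0183]
opening 0.0477
```

Request:
send_rows(offset=[[0,0,0.025],[0,0,0.05],[0,0,0.05]], roll=[3,6,6], gripper=[1,1,1])

```text
time_s: 16.9
position: [0.5287, 0.1019, 0.0648]
ee_rot: [3.142, 0.001, 2.512]
wrist_force: [0.6, 0.2, 5.6]
opening: 0.0468
```

Request:
send_rows(offset=[[0,0,0.025],[0,0,0.05],[0,0,0.05]], roll=[3,6,6], gripper=[1,1,1])

```text
time_s: 17.27
position: [0.5288, 0.1019, 0.0642]
ee_rot: [3.141, 0.001, 2.407]
wrist_force: [1.0, 0.6, 5.6]
opening: 0.0477
```

```bash
python3 st.py
```

```text
time_s 17.275
position [0.5288 0.1019 0.0642]
ee_rot [3.1413e+00 1.2000e-03 2.4074e+00]
wrist_force [0.98   0.6169 5.607 ]
ft_torque [ 0.0544 -0.0578 -0.0927]
opening 0.0477
```

Request:
send_rows(offset=[[0,0,0.025],[0,0,0.05],[0,0,0.05]], roll=[3,6,6], gripper=[1,1,1])

```text
time_s: 17.65
position: [0.5287, 0.1018, 0.0637]
ee_rot: [3.142, 0.001, 2.303]
wrist_force: [-0.1, -0.1, 5.5]
opening: 0.0477
```

Request:
send_rows(offset=[[0,0,0.025],[0,0,0.05],[0,0,0.05]], roll=[3,6,6], gripper=[1,1,1])

```text
time_s: 18.02
position: [0.5286, 0.102, 0.0632]
ee_rot: [3.141, 0.001, 2.198]
wrist_force: [-0.4, 0.0, 5.8]
opening: 0.0478
```

```bash
python3 st.py
```

```text
time_s 18.025
position [0.5286 0.102  0.0632]
ee_rot [3.1412e+00 9.0000e-04 2.1981e+00]
wrist_force [-0.3896  0.0408  5.8024]
ft_torque [ 0.0201 -0.0239 -0.0699]
opening 0.0478
```

Request:
send_rows(offset=[[0,0,0.025],[0,0,0.05],[0,0,0.05]], roll=[3,6,6], gripper=[1,1,1])

```text
time_s: 18.4
position: [0.5286, 0.1022, 0.0627]
ee_rot: [3.141, 0.0, 2.094]
wrist_force: [-0.4, 0.3, 4.8]
opening: 0.0475
```

Request:
send_rows(offset=[[0,0,0.025],[0,0,0.05],[0,0,0.05]], roll=[3,6,6], gripper=[1,1,1])

```text
time_s: 18.77
position: [0.5287, 0.1022, 0.0621]
ee_rot: [3.141, 0.0, 1.99]
wrist_force: [0.6, 0.7, 5.8]
opening: 0.0477
```

```bash
python3 st.py
```

```text
time_s 18.775
position [0.5287 0.1022 0.0621]
ee_rot [3.1408e+00 5.0000e-04 1.9898e+00]
wrist_force [0.6183 0.7037 5.7647]
ft_torque [ 0.1062 -0.1259 -0.0769]
opening 0.0477
```

Nearly home. Smaller steps from here, watching the torque.

Request:
send_rows(offset=[[0,0,0.02],[0,0,0.04],[0,0,0.04]], roll=[2,4,4], gripper=[1,1,1])

```text
time_s: 19.15
position: [0.5289, 0.1021, 0.0619]
ee_rot: [3.14, 0.001, 1.92]
wrist_force: [0.0, 0.3, 5.9]
opening: 0.0476
```

```bash
python3 st.py
```

```text
time_s 19.15
position [0.5289 0.1021 0.0619]
ee_rot [3.1405e+00 6.0000e-04 1.9203e+00]
wrist_force [0.0337 0.3013 5.8809]
ft_torque [ 0.1047 -0.147  -0.003 ]
opening 0.0476
```

Request:
send_rows(offset=[[0,0,0],[0,0,0]], roll=[1.5,3], gripper=[1,1])

```text
time_s: 19.4
position: [0.5294, 0.1019, 0.0619]
ee_rot: [3.14, 0.001, 1.867]
wrist_force: [2.6, -1.2, 5.1]
opening: 0.0476
```

```bash
python3 st.py
```

```text
time_s 19.4
position [0.5294 0.1019 0.0619]
ee_rot [3.1398e+00 1.4000e-03 1.8671e+00]
wrist_force [ 2.5816 -1.179   5.1269]
ft_torque [-0.2434 -0.6801  0.1119]
opening 0.0476
```

Request:
send_rows(offset=[[0,0,0],[0,0,0]], roll=[1,2], gripper=[1,1])

```text
time_s: 19.65
position: [0.5297, 0.1019, 0.0618]
ee_rot: [3.139, 0.002, 1.832]
wrist_force: [4.6, -2.6, 4.3]
opening: 0.0476
```

```bash
python3 st.py
```

```text
time_s 19.65
position [0.5297 0.1019 0.0618]
ee_rot [3.1394e+00 1.5000e-03 1.8315e+00]
wrist_force [ 4.6054 -2.6208  4.3106]
ft_torque [-0.4661 -1.1923  0.2464]
opening 0.0476
```

The torque builds at the stop while z stays 11.5 mm below the lands, so the shell is home. I'll relax slightly, open, check, then retreat.

Request:
send_rows(offset=[[0,0,-0.03],[0,0,-0.06],[0,0,-0.06],[0,0,-0.06],[0,0,-0.06],[0,0,-0.06]], roll=[-2,-3,-3,-3,-3,-3], gripper=[1,1,0.3,0,0,0])

```text
time_s: 20.4
position: [0.5279, 0.1023, 0.0616]
ee_rot: [-3.141, -0.0, 1.884]
wrist_force: [0.1, 0.9, 0.4]
opening: 0.0857
```

```bash
python3 look.py i 0.09; python3 ov.py i .5280 .1004 .0545 .5277 .1004 19
```

```text
time_s 20.4
q [ 1.912e-01  3.286e-01 -4.396e-01  8.034e-01  2.000e-04 -1.224e-01]
position [0.5279 0.1023 0.0616]
ee_rot [-3.1408e+00 -3.0000e-04  1.8845e+00]
wrist_force [0.1428 0.8673 0.3643]
ft_torque [ 0.0349  0.0003 -0.0066]
opening 0.0857
top crop origin 159 205
side crop origin 188 139
```

View pics/ov_i.png

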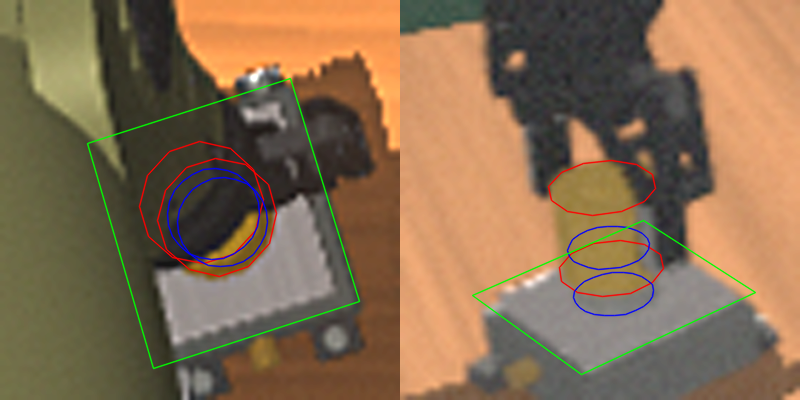

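The gripper is open, the forces are near zero, and the shell outline matches the home height. Retreating upward and toward the start.

Request:
send_rows(offset=[[0,0,-2],[0,0,-5],[0,0,-8],[0,0,-12],[4,0,-14],[8,0,-15],[13,0,-15],[18,0,-15],[23,0,-15],[28,0,-15],[28,0,-15],[28,0,-15]], roll=[0,0,0,0,0,0,0,0,0,0,0,0], gripper=[0,0,0,0,0,0,0,0,0,0,0,0])

```text
time_s: 22.0
position: [0.4417, 0.3682, 0.2117]
ee_rot: [-3.141, 0.001, 1.885]
wrist_force: [-0.2, 0.2, 0.3]
opening: 0.0855
```

```bash
python3 - <<'E'
from h import *
from plant import snapshot,sensors
s=sensors.read_state(); print(np.round(s['position'],3),np.round(s['wrist_force'],1),s['time_s'])
for n in("top","side"):
    d=snapshot(n); np.savez(f"pics/{n}_j.npz",**d); w=cloud(d); x=np.nan_to_num(w)
    near=np.hypot(x[...,0]-.5277,x[...,1]-.1004)<.03
    z=w[near&(yellow(d)>0)]; p=z[z[:,2]>.093]
    c=cv2.minEnclosingCircle(p[:,:2].astype(np.float32)*1000); fl=p[(np.hypot(p[:,0]-.5277,p[:,1]-.1004)<.013)]
    A=np.c_[fl[:,:2]-fl[:,:2].mean(0),np.ones(len(fl))]; print(n,c,"boss z",np.median(fl[:,2]).round(4),"tilt",np.linalg.lstsq(A,fl[:,2],rcond=None)[0][:2].round(3))
    o=load(n+"0"); df=cv2.absdiff(o["img"],d["img"]).max(2)
    if n=="top":
        for nm,(u,v) in dict(lens=(252,170),gear=(307,176),bung=(383,247)).items(): print(nm,df[v-18:v+18,u-18:u+18].max())
    cv2.imwrite(f"pics/{n}_j.png",d["img"])
E
python3 ov.py j .5277 .1004 .0545 .5277 .1004 19
```

```text
[0.442 0.368 0.212] [-0.2  0.2  0.3] 22.0
top ((525.8407592773438, 101.0236587524414), 24.77117919921875) boss z 0.1041 tilt [-0.058  0.026]
lens 9
gear 9
bung 9
side ((527.5497436523438, 97.376708984375), 25.457256317138672) boss z 0.1046 tilt [0.021 0.032]
```

View pics/ov_j.png

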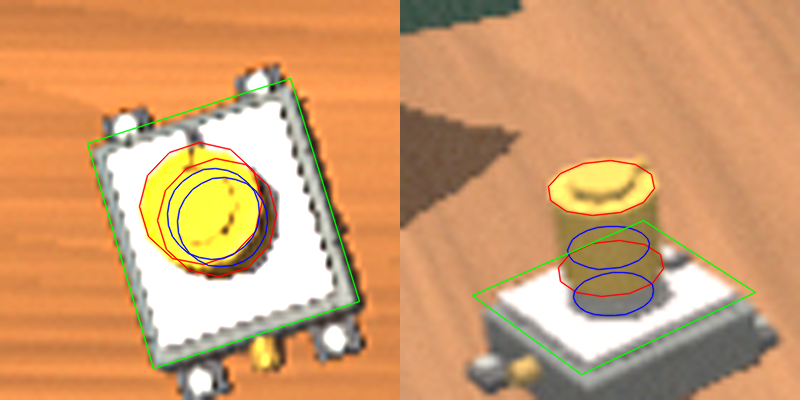

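View pics/side_j.png

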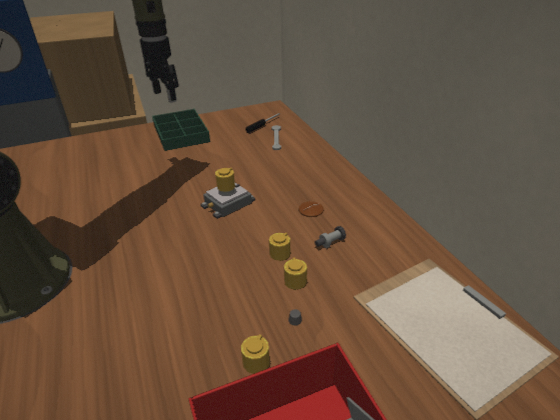

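The shell sits at (226,182) in the side view, matching its predicted home outline. Boss height is 104.1 to 104.6 mm against 104.5 expected. The lens, sender and bung are unchanged from the first picture. Handing in.

```bash
python3 -c "
from plant import job
print(job.close_job())"
```

```text
the job is handed in; nothing more can be done
None
```

I took the shell nearest the base, set it on the socket lands with rib and ridge in line, and screwed it home. I let go and handed the job in at about 22 s of the 72 s allowed; no verdict is reported.

- **Seating:** Contact on the lands came at a mouth height of about 65.8 mm, with 7–9 N of pressing.
- **Drop:** After about 1.13 rad of backward turn it dropped 7.6 mm into the entries.
- **Home:** About 1.2 rad of forward turn took it to the stop. The gripper was then 11.5 mm below its height on the lands, and the turning torque rose to 0.25 N m. The highest wrist force I read was about 11 N.

**Last checks:** The boss top measured 104.1 mm from above and 104.6 mm from the side, against 104.5 mm expected. The lens, gear sender and bung look the same as in the first top picture. The gripper was clear and open, with near-zero wrist force.

**Disagreements:**
- **Shell position:** The two camera views put the released shell up to 4 mm apart in y (101.0 mm from above, 97.4 mm from the side). They had shown a similar shift on the socket before the shell was on it, so I put it down to calibration.
- **Tilt:** The depth-based tilt estimates, up to 0.06 rad, also disagree between views. The gripper was level to about 0.002 rad just before release.

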